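# Put the drained lid back on the ultrasonic cleaner

### The job

The ultrasonic cleaner is finished for the day: take its lid, the steel cover with a ridge-shaped grip, out of the drain rack and lay it flat on the bench, grip up, and let go of it, so that you can then take it by the grip. Set it gently on the cleaner so that it drops into the tank mouth and sits fully home and level: lower it on, do not let it fall or force it. Leave it released, and leave the tray and the other things on the bench where they are.

Things in the scene. Friction and masses are not known exactly. Their poses are not given: they have to be found in the camera images.
- lid: The cleaner's loose steel lid, 0.3 kg: flange 116 (x) by 204 (y), 4 mm thick; on its -z side a flat closed plug 88.5 x 176.5, 12 mm deep, its last 4 mm 2 mm smaller all round as lead-in; on +z a black grip. Origin: centre of the plane between flange and plug. Half a turn about z changes nothing. It starts on a long edge in a rack slot: x down, y level, z (grip side) away from the robot.
- lid_edge (a point): Middle of the lid's long edge that is uppermost at the start, 58 mm from the lid's origin along its -x, axes as the lid's. Here the edge can be pinched from above across flange and plug, 16 mm together; the flange (4 mm thick) overhangs the plug by 14 mm, so the pads must reach 20 to 35 mm past the edge to hold both. The grip ridge begins 50 mm below this edge.
- lid_grip (a point): Centre of the top of the lid's grip, 40 mm from the lid's origin along its z, axes as the lid's. The grip is an upright solid ridge 16 mm wide (x), 95 mm long (y), 36 mm high over the flange. In the rack it juts out level, so its 16 mm cannot be pinched from above; with the lid lying grip up it can. Lying on the bench, the lid's origin is 12 mm above the bench.
- rack: Low steel drain rack fixed to the bench, 124 deep (x), 170 mm wide (y); origin under its centre, x away from the robot at yaw 0. Two slots, 32 mm nearer the robot and 32 mm beyond the origin: one holds the lid, the other the tray, either way round. They stand on bars 12 mm above the bench between posts 69 mm tall at y = -80 and +80 mm, with 2 mm play, and lift straight up. The bench in front is clear.
- cleaner: Benchtop ultrasonic cleaner, a steel box fixed to the bench, 130 mm deep (x), 220 mm wide (y), 165 mm tall; origin under its centre on the bench, control panel on its -x face, towards the robot. Its whole top is flat around the tank mouth.
- tank_rim (a point): Centre of the cleaner's tank mouth, in the plane of its flat top, 165 mm above the bench; axes as the cleaner's. The mouth is 92 (x) by 180 mm (y): 1.75 mm play on every side of the plug. Home, the lid's origin is at this point, its y along this y, either way round; riding on the top it is 12 mm too high, or 8 mm with only the lead-in entered. A basket lies 26 mm down, clear of the plug.
- tray: Steel drip tray of the cleaner, 98 x 190 mm, 16 mm deep, with no grip, standing on edge in the other rack slot, its top 110 mm above the bench (the lid's top: 128 mm). Leave it there. Origin at its centre.
- pack_a: Red and black battery pack 105 x 36 x 28 mm lying between cleaner and rack; leave alone. Origin under its centre.
- pack_b: Battery pack like the other, at the left of the bench; leave alone.
- quad: Small four-rotor aircraft, about 200 mm over its propellers, 45 mm tall, behind the cleaner and rack; leave alone. Origin under its centre.
- radio: Black hand-held transmitter lying on its back, 175 x 150 x 50 mm, at the right; leave alone. Origin under its centre.
- tape: Roll of blue tape, 90 mm across, 25 mm tall, at the right front; leave alone. Origin under its centre.
- driver: Screwdriver lying at the left front; leave alone.

How it is judged (in metres and radians):
On the way:
1. the lid lies flat on the bench, grip up, and the gripper has let go of it (angle between lid's own z axis and vertical below 0.1 rad and height (world z) of lid below 0.03 m and contact force between the fingers and lid below 0.1 N and linear speed of lid below 0.03 m/s), for 0.2 s.
At the end, for the whole second after the job is handed in: The lid is in the tank mouth, grip up: its origin within 6 mm sideways and 3 mm in height of the centre of the mouth, level within 0.025 rad, its long side along the cleaner's within 0.05 rad, at rest and released; the tray and the six other things are within 30 mm of where they were (horizontal distance between lid and tank_rim below 0.006 m and z of lid in the frame of tank_rim between -0.003 and 0.003 m and angle between lid's own z axis and vertical below 0.025 rad and angle between the y axis of lid and the y axis of cleaner, either way round below 0.05 rad and linear speed of lid below 0.02 m/s and contact force between the fingers and lid below 0.1 N and distance of each of tray, pack_a, pack_b, quad, radio, tape, driver from where it was at the start of the episode below 0.03 m); the robot touches nothing.
It fails at once if the lid is let fall onto the cleaner (faster than 0.45 m/s there with the fingers off it) (horizontal distance between lid and tank_rim below 0.12 m and linear speed of lid above 0.45 m/s and contact force between the fingers and lid below 0.1 N).
It fails at once if the lid is struck or forced against the cleaner with more than 80 N (contact force between lid and cleaner above 80 N).
It fails at once if the tray or another bystander is shifted by more than 30 mm (distance of any of tray, pack_a, pack_b, quad, radio, tape, driver from where it was at the start of the episode above 0.03 m).
It also fails if it takes over 64 s, if anything falls off the work surface, if the arm or the gripper's body presses on something with over 40 N, if the wrist force passes 120 N, or if a joint passes its speed limit or range.

### The arm

A 6-joint arm with a two-finger parallel gripper is mounted at the origin on the work surface. World frame = base frame: x ahead of the robot, y to its left, z up, the work surface at z = 0. Lengths are in mm, angles in rad, forces in N, time in s.
With the tool pointing down it reaches from about 350 to 850 mm from the base axis. Payload 8.1 kg.
Tool frame: the origin (TCP) lies midway between the tips of the shut fingers; the grasp point (between the pads) lies 19 mm behind it; z points along the fingers, y is the line along which they close (so a half turn about z gives the same grasp; the last joint's range is limited). The gripper opens to 85 mm and grips with 20 to 120 N. Pads are 22 mm wide; open, the fingers measure 114 mm over their backs; the gripper's body (76 mm by 85 mm) begins 54 mm behind the grasp point. The pads swing forward as they close: fully open they stand 13 mm farther back than shut.
Start: joints at [1.043, 0.13, 1.488, -0, 1.523, -0.085], TCP at [257.063, 542.148, 231.292] pointing down, gripper open.
Joint ranges: [-2.96, 2.96], [-0.89, 2.26], [0.02, 2.5], [-1.34, 4.48], [0, 2.73], [-2.66, 2.66]. Speed limits (rad/s): [2.39, 2.39, 2.79, 3.14, 3.14, 3.14].

### API

Orientations are given as a unit quaternion [x, y, z, w].
In Python, from bench import state, cams, workorder gives the robot as it stands. The module is installed in compiled form; this text tells all that it offers.
- The arm moves only by the tool send_rows, never from a script. Its argument "steps" is a list of rows, each an object with "slide": the shift along the tool's x, y, z in m, a list of three; "dr": the turn, a rotation vector about the tool's x, y, z in degrees, a list of three; "claw": the finger opening in m, from 0 to 0.0854. In form: [{"slide": [x, y, z], "dr": [wx, wy, wz], "claw": claw}, ...]. A call has 1 to 12 rows; each row shifts and turns the commanded pose from where the row before left it, along the tool's axes as they then stand; what a row does not reach is not made up. A row lasts 1/12 s, in which the tool goes at most 41.7 mm and 7.16 degrees, less where a joint would pass 70% of its speed; a pose out of reach is approached as far as the arm can. A call with a gripper value outside its range is refused whole. The fingers move at their own pace and stop on an object; the grip force is fixed at half the most. Time passes only in rows, so rows that do not move let the fingers close. It gives the time, the measured TCP pose, the force, the opening and the grip force at its end, in the units of the state.
- state(): the state, without advancing time (a new reading comes with each control period).
- cams.capture(name): name is "side" or "top" or "wrist"; returns a dict with "img" (480x640x3 uint8, red, green, blue), "range_z" (480x640 float32, mm along the optical axis (not along the pixel's ray), 0 where there is no reading), "fov_y" (degrees; the focal length in pixels is half the picture's height over the tangent of half this angle, whatever the lens; pixels are square), "cx", "cy" (the principal point, pixels), "cam_to_world" (4x4, takes a point from camera to world coordinates); the wrist camera has in their place "mount" (4x4, takes a point from camera to tool coordinates, whose origin is the TCP and whose axes are the flange's). Camera axes: x right, y up, looking along -z (the intrinsics and any distortion apply to the point x, -y, -z); pixel columns grow to the right and rows downward; lengths in mm; the calibration is good to about 2 mm. A picture is of the moment at which its call begins: read the wrist's pose just before it.
- workorder.job_done(): hands the job in; it is judged then, once.
Trained networks look in a picture, given as the dict that the camera call returned (one of the last four; its "shot" number tells which), for a name from the list of things; names that differ only in an ending like _2 or _b are one class to them, and where a whole thing is asked for, a point or a joint stands for the part that bears it (a point fixed in the world has none). Each returns a list of dicts, best first, with "p" (0 to 1); they miss things now and then, are a little off and sometimes report something else, mostly with a low value. They report only what shows in the picture. A call takes as long as a camera call.
- cams.find_in(name, picture): "bbox" ([left, top, right, bottom] in pixels, round what is visible of it).
The state is a dict: "clock": time; "joint_pos": joint angles; "joint_vel": joint speeds; "effort": joint torques, N m; "tool_pos": TCP position; "tcp_rot": TCP orientation; "ft_force": force on the tool from outside, world axes, zero at the start; "wrist_torque": the same for the moment, N m; "gripper_width": finger opening in mm; "finger_force": force on a finger pad.
Only numpy, scipy, OpenCV 4.12 (cv2) and the standard library are available. Lean on these libraries where they do the work, as an engineer would, in place of code of your own. Each camera call takes 0.05 s, during which the arm holds its last target. There are 200 camera calls.

## Working session

There is one attempt and no reset: what is moved stays moved. The work goes in short steps, Python scripts to look and compute and a tool call to move; the robot and the scene stay as the last step left them, time stands still between calls to the robot, and variables do not carry over. Pictures are saved under pics/ and viewed, at most 10 in all, crops included, and the job is handed in when it is done.

Besides the shell and the picture viewer there is one more tool, called after ">>>" as name(argument=value, ...), one argument or row to a line, values as JSON. send_rows: Moves the arm, as the interface text tells. Its arguments: {"type":"object","properties":{"steps":{"type":"array","items":{"type":"object","properties":{"slide":{"type":"array","items":{"type":"number"}},"dr":{"type":"array","items":{"type":"number"}},"claw":{"type":"number"}}}}},"required":["steps"]}

```bash
mkdir -p pics
cat > h.py <<'E'
import numpy as np, cv2
from bench import state, cams, workorder
from scipy.spatial.transform import Rotation as R
def T(s=None):
    s=s or state(); M=np.eye(4); M[:3,:3]=R.from_quat(s['tcp_rot']).as_matrix(); M[:3,3]=s['tool_pos']; return M
def cap(n):
    s=state(); c=cams.capture(n)
    c['M']=T(s)@np.array(c['mount']) if n=='wrist' else np.array(c['cam_to_world']); return c
def cloud(c):
    d=c['range_z']; f=240/np.tan(np.radians(c['fov_y'])/2)
    v,u=np.mgrid[:480,:640]
    P=np.stack([(u-c['cx'])/f*d,-(v-c['cy'])/f*d,-d,np.ones_like(d)],-1)@c['M'].T
    P=P[...,:3].copy(); P[d<=0]=np.nan; return P
def save(c,n): cv2.imwrite('pics/'+n,c['img'][...,::-1])
E
python3 - <<'E'
from h import *
s=state(); print({k:np.round(v,3) for k,v in s.items()})
for n in('top','side'):
    c=cap(n); save(c,n+'1.png'); P=cloud(c); np.save(n+'1.npy',P); print(n,c.keys(),c['fov_y'],c['cx'],c['cy'],np.round(c['M'],2).tolist())
    for t in('lid','cleaner','rack','tray','pack_a','quad','radio','tape','driver'):
        for r in cams.find_in(t,c)[:2]:
            b=np.round(r['bbox']).astype(int); q=P[(b[1]+b[3])//2,(b[0]+b[2])//2]
            print(t,b,round(r['p'],2),np.round(q))
E
```

```text
{'clock': np.float64(0.0), 'joint_pos': array([ 1.043,  0.131,  1.489, -0.   ,  1.523, -0.085]), 'joint_vel': array([-0.001, -0.   , -0.001,  0.   ,  0.001,  0.001]), 'effort': array([ 0.0000e+00, -5.6942e+01, -5.0054e+01, -0.0000e+00,  1.5000e-02,
       -0.0000e+00]), 'tool_pos': array([256.787, 541.663, 230.243]), 'tcp_rot': array([ 0.22 ,  0.976, -0.001, -0.   ]), 'ft_force': array([-0.055,  0.148,  0.129]), 'wrist_torque': array([-0.042,  0.021,  0.016]), 'finger_force': np.float64(0.0), 'gripper_width': np.float64(85.58)}
top dict_keys(['img', 'range_z', 'fov_y', 'cx', 'cy', 'cam_to_world', 'shot', 'M']) 55.355072666421584 318.8254523237884 237.797265940741 [[-0.03, 0.98, -0.19, 319.03], [-1.0, -0.02, 0.02, 1.7], [0.02, 0.19, 0.98, 1331.69], [0.0, 0.0, 0.0, 1.0]]
lid [203 208 280 229] 0.68 [610. 182. 115.]
cleaner [332 192 419 253] 0.95 [ 597. -186.   92.]
rack [212 228 280 258] 0.8 [542. 169. 109.]
rack [202 208 280 232] 0.56 [606. 183. 112.]
tray [202 239 277 252] 0.57 [537. 188. 108.]
pack_a [297 212 320 251] 0.9 [589.   1.  27.]
pack_a [138 226 157 264] 0.66 [557. 463.  29.
[... 294 characters left out ...]
cam_to_world', 'shot', 'M']) 53.97910002576186 321.64389329275116 240.98353686532042 [[1.0, 0.06, -0.07, 476.99], [-0.1, 0.65, -0.75, -833.33], [0.0, 0.76, 0.65, 832.79], [0.0, 0.0, 0.0, 1.0]]
lid [328 169 351 241] 0.79 [612. 107. 129.]
cleaner [311 240 388 374] 0.86 [ 598. -185.   81.]
rack [296 190 345 249] 0.8 [574. 217.   1.]
tray [304 175 313 245] 0.63 [535. 121. 109.]
tray [376 237 456 295] 0.27 [788. -27.  30.]
pack_a [295 161 332 176] 0.86 [574. 452.  24.]
quad [380 238 457 296] 0.81 [791. -32.  31.]
quad [305 173 315 244] 0.7 [540. 129. 109.]
radio [298 432 409 480] 0.75 [ 563. -487.   60.]
tape [191 443 247 480] 0.96 [ 334. -446.    0.]
driver [231 156 265 191] 0.8 [368. 444.  23.]
```

Run:
```python
from h import *
for n in('top','side'):
    P=np.load(n+'1.npy').reshape(-1,3); P=P[~np.isnan(P).any(1)]
    box=(P[:,0]>450)&(P[:,0]<720)&(P[:,1]>50)&(P[:,1]<320)
    for nm,lo,hi in(('lidtop',117,140),('traytop',100,114)):
        Q=P[box&(P[:,2]>lo)&(P[:,2]<hi)]; 
        if nm=='traytop': Q=Q[Q[:,0]<575]
        m=cv2.minAreaRect(Q[:,:2].astype(np.float32)); print(n,nm,len(Q),m,np.median(Q,0),Q.min(0),Q.max(0),np.polyfit(Q[:,1],Q[:,0],1))
    Q=P[(P[:,0]>480)&(P[:,0]<720)&(P[:,1]>-330)&(P[:,1]<-50)&(P[:,2]>150)&(P[:,2]<180)]
    print(n,'cleaner',len(Q),cv2.minAreaRect(Q[:,:2].astype(np.float32)),np.median(Q,0))
```

```text
top lidtop 201 ((613.0088500976562, 185.1770782470703), (202.6586151123047, 16.858444213867188), 85.87859344482422) [617.58521472 185.76166309 124.76633711] [600.02896581  83.55915885 117.03922831] [627.53374674 285.96059096 133.33402091] [6.07096599e-02 6.05897489e+02]
top traytop 443 ((543.5263061523438, 193.20167541503906), (189.13612365722656, 16.980501174926758), 86.65087890625) [543.13651243 193.3632259  109.25711608] [529.67869848  98.79753867 100.11523768] [555.98151229 287.85719496 113.96032883] [5.79525513e-02 5.31831612e+02]
top cleaner 1948 ((595.5006713867188, -187.85940551757812), (220.6531524658203, 132.15896606445312), 85.57160186767578) [ 592.06405653 -190.39092908  164.88393631]
side lidtop 127 ((611.0782470703125, 186.39859008789062), (206.10446166992188, 15.481725692749023), 86.56512451171875) [613.86235776 173.49515033 127.2992061 ] [600.40479721  83.1438514  117.02804221] [622.60209112 289.07045327 131.75153082] [5.01981000e-02 6.05425352e+02]
side traytop 258 ((541.1322021484375, 193.16714477539062), (192.423095703125, 15.90753173828125), 86.85444641113281) [540.64729349 176.03899484 111.29565053] [527.95406263  96.98469024 100.11034848] [552.5135455  289.33829261 113.99730179] [5.25048431e-02 5.30909369e+02]
side cleaner 2956 ((593.7369384765625, -186.369873046875), (226.02114868164062, 130.2732696533203), 85.68775939941406) [ 595.15418257 -220.05343995  165.59597266]
```

View pics/top1.png

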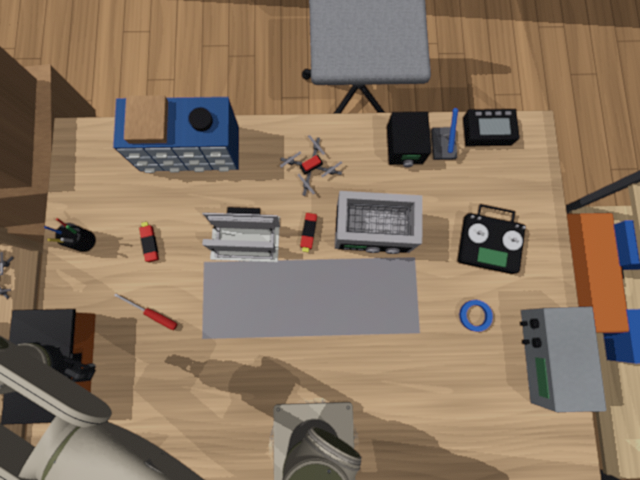

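View pics/side1.png

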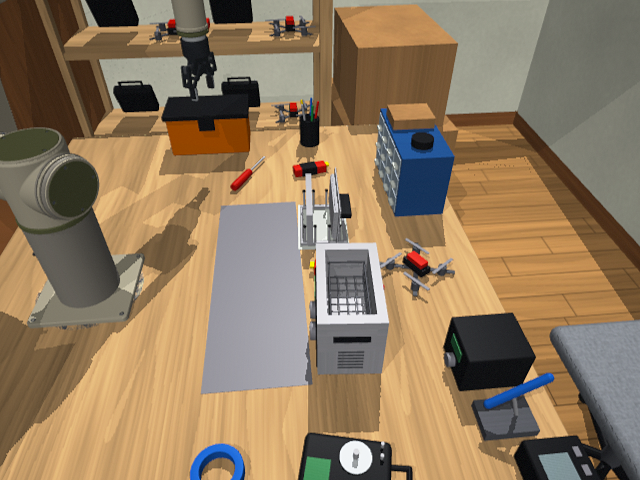

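```bash
cat >> h.py <<'E'
import json
def Rt(az,tilt=0,about=None):
    "tool down, tool y at azimuth az deg; then tilt deg about a world axis"
    a=np.radians(az); y=np.array([np.cos(a),np.sin(a),0]); z=np.array([0,0,-1.]); 
    M=np.stack([np.cross(y,z),y,z],1)
    return (R.from_rotvec(np.radians(tilt)*np.array(about)).as_matrix() if tilt else np.eye(3))@M
def plan(p,Rg,n,claw,start=None):
    M=T() if start is None else start; p0,R0=M[:3,3],M[:3,:3]
    w=R.from_matrix(R0.T@Rg).as_rotvec()/n
    d=(np.array(p)-p0)/n; Rk=R0; rows=[]
    for k in range(n):
        rows.append(dict(slide=[round(float(v),4) for v in Rk.T@d/1000],dr=[round(float(v),2) for v in np.degrees(w)],claw=claw))
        Rk=Rk@R.from_rotvec(w).as_matrix()
    print(json.dumps(rows));
E
python3 -c "
from h import *
plan([595,188,260],Rt(-3.4),14,0.05)
c=cap('wrist');print(np.round(c['mount'],2).tolist(),c['fov_y'],c['M'][:3,3])"
```

```text
[{"slide": [-0.0326, -0.0125, -0.002], "dr": [0.0, -0.0, 4.86], "claw": 0.05}, {"slide": [-0.0336, -0.0097, -0.002], "dr": [0.0, -0.0, 4.86], "claw": 0.05}, {"slide": [-0.0343, -0.0068, -0.002], "dr": [0.0, -0.0, 4.86], "claw": 0.05}, {"slide": [-0.0347, -0.0039, -0.002], "dr": [0.0, -0.0, 4.86], "claw": 0.05}, {"slide": [-0.035, -0.0009, -0.002], "dr": [0.0, -0.0, 4.86], "claw": 0.05}, {"slide": [-0.0349, 0.002, -0.002], "dr": [0.0, -0.0, 4.86], "claw": 0.05}, {"slide": [-0.0346, 0.005, -0.002], "dr": [0.0, -0.0, 4.86], "claw": 0.05}, {"slide": [-0.0341, 0.0079, -0.002], "dr": [0.0, -0.0, 4.86], "claw": 0.05}, {"slide": [-0.0333, 0.0107, -0.002], "dr": [0.0, -0.0, 4.86], "claw": 0.05}, {"slide": [-0.0322, 0.0135, -0.002], "dr": [0.0, -0.0, 4.86], "claw": 0.05}, {"slide": [-0.031, 0.0162, -0.002], "dr": [0.0, -0.0, 4.86], "claw": 0.05}, {"slide": [-0.0295, 0.0188, -0.002], "dr": [0.0, -0.0, 4.86], "claw": 0.05}, {"slide": [-0.0278, 0.0212, -0.002], "dr": [0.0, -0.0, 4.86], "claw": 0.05}, {"slide": [-0.0259, 0.0235, -0.002], "dr": [0.0, -0.0, 4.86], "claw": 0.05}]
[[0.0, 0.96, 0.28, 72.01], [1.0, -0.0, -0.0, 0.01], [-0.0, 0.28, -0.96, -142.13], [0.0, 0.0, 0.0, 1.0]] 71.78112506494016 [192.00014925 572.99827323 373.45197645]
```

>>> send_rows(
  steps=[
    {"slide":[-0.0326,-0.0125,-0.002],"dr":[0,0,4.86],"claw":0.05},
    {"slide":[-0.0336,-0.0097,-0.002],"dr":[0,0,4.86],"claw":0.05},
    {"slide":[-0.0343,-0.0068,-0.002],"dr":[0,0,4.86],"claw":0.05},
    {"slide":[-0.0347,-0.0039,-0.002],"dr":[0,0,4.86],"claw":0.05},
    {"slide":[-0.035,-0.0009,-0.002],"dr":[0,0,4.86],"claw":0.05},
    {"slide":[-0.0349,0.002,-0.002],"dr":[0,0,4.86],"claw":0.05},
    {"slide":[-0.0346,0.005,-0.002],"dr":[0,0,4.86],"claw":0.05},
    {"slide":[-0.0341,0.0079,-0.002],"dr":[0,0,4.86],"claw":0.05},
    {"slide":[-0.0333,0.0107,-0.002],"dr":[0,0,4.86],"claw":0.05},
    {"slide":[-0.0322,0.0135,-0.002],"dr":[0,0,4.86],"claw":0.05},
    {"slide":[-0.031,0.0162,-0.002],"dr":[0,0,4.86],"claw":0.05},
    {"slide":[-0.0295,0.0188,-0.002],"dr":[0,0,4.86],"claw":0.05},
  ],
)

```text
clock: 2.05
tool_pos: [547.7, 237.1, 255.6]
tcp_rot: [0.669, 0.744, 0.0, 0.0]
ft_force: [0.9, 0.5, -0.1]
gripper_width: 50.0
finger_force: 0.0
```

>>> send_rows(
  steps=[
    {"slide":[-0.028,0.021,-0.002],"dr":[0,0,4.86],"claw":0.05},
    {"slide":[-0.026,0.0235,-0.002],"dr":[0,0,4.86],"claw":0.05},
    {"slide":[0,0,0],"dr":[0,0,0],"claw":0.05},
  ],
)

```text
clock: 2.3
tool_pos: [598.3, 182.4, 259.3]
tcp_rot: [0.731, 0.682, -0.0, 0.001]
ft_force: [0.5, 0.3, 0.2]
gripper_width: 49.7
finger_force: 0.0
```

```bash
cat > m.py <<'E'
from h import *
import sys
s=state(); print(s['clock'],s['joint_pos'],s['tool_pos'],s['gripper_width'])
M=T(); print('az y',np.degrees(np.arctan2(M[1,1],M[0,1])), M[:3,2])
c=cap('wrist'); save(c,'w1.png'); P=cloud(c); np.save('w1.npy',P); print(cams.find_in('lid',c)[:2])
Q=P.reshape(-1,3); Q=Q[~np.isnan(Q).any(1)]
Q=Q[(Q[:,0]>575)&(Q[:,0]<660)&(Q[:,1]>70)&(Q[:,1]<300)]
for lo,hi in((118,136),(90,112),(60,90)):
    q=Q[(Q[:,2]>lo)&(Q[:,2]<hi)]; 
    if len(q)<10: continue
    k=np.polyfit(q[:,1],q[:,0],1); r=q[:,0]-np.polyval(k,q[:,1])
    print(lo,len(q),k,np.polyval(k,186),np.percentile(r,[2,10,50,90,98]),np.percentile(q[:,1],[0,1,99,100]),np.percentile(q[:,2],[2,50,98]))
E
python3 m.py
```

```text
2.3 [ 0.21536489  0.18820079  1.37353139 -0.00238151  1.57860371  0.28517481] [598.29101954 182.40214574 259.30248284] 49.69774457426912
az y -4.000860699894915 [ 0.00173664 -0.00205785 -0.99999637]
[{'bbox': [317.5, 95.2, 372.8, 329.9], 'p': 0.98}]
118 1345 [5.52086252e-02 6.07659199e+02] 617.9280037608036 [-1.83346556 -1.71824583 -0.05251037  1.85638607  2.36772316] [ 86.44279085  89.11702946 286.83834752 288.5163883 ] [119.01083353 126.75191087 128.46380645]
90 669 [6.60416958e-02 5.93168803e+02] 605.452558805343 [-3.5543067  -2.82436771 -1.04090962  2.89249873  9.57523806] [ 86.45595285  90.93002059 286.0795348  288.00315873] [ 90.92102233 110.86641446 111.97535641]
60 3164 [8.12997208e-03 6.31772001e+02] 633.2841757710974 [-38.54796895 -29.90276694   3.03563921  16.61621223  20.10976352] [101.95040786 109.87157218 279.68110869 288.43466777] [64.96915809 76.08418059 86.39661691]
```

>>> send_rows(
  steps=[
    {"slide":[0.006,0.0133,0.0],"dr":[0,0,-0.8],"claw":0.05},
    {"slide":[0,0,0.03],"dr":[0,0,0],"claw":0.05},
    {"slide":[0,0,0.035],"dr":[0,0,0],"claw":0.05},
    {"slide":[0,0,0.035],"dr":[0,0,0],"claw":0.05},
    {"slide":[0,0,0.032],"dr":[0,0,0],"claw":0.05},
    {"slide":[0,0,0.02],"dr":[0,0,0],"claw":0.05},
    {"slide":[0,0,0.012],"dr":[0,0,0],"claw":0.05},
    {"slide":[0,0,0],"dr":[0,0,0],"claw":0.05},
  ],
)

```text
clock: 3.07
tool_pos: [605.4, 193.5, 91.7]
tcp_rot: [0.722, 0.692, -0.002, -0.002]
ft_force: [0.1, 0.7, 0.1]
gripper_width: 50.1
finger_force: 0.0
```

>>> send_rows(
  steps=[
    {"slide":[0,0,0],"dr":[0,0,0],"claw":0.03},
    {"slide":[0,0,0],"dr":[0,0,0],"claw":0.02},
    {"slide":[0,0,0],"dr":[0,0,0],"claw":0.0},
    {"slide":[0,0,0],"dr":[0,0,0],"claw":0.0},
    {"slide":[0,0,0],"dr":[0,0,0],"claw":0.0},
    {"slide":[0,0,0],"dr":[0,0,0],"claw":0.0},
  ],
)

```text
clock: 3.57
tool_pos: [609.9, 193.5, 98.2]
tcp_rot: [0.723, 0.691, 0.002, 0.001]
ft_force: [-2.3, 1.8, 6.9]
gripper_width: 14.8
finger_force: 60.0
```

>>> send_rows(
  steps=[
    {"slide":[0,0,-0.01],"dr":[0,0,0],"claw":0.0},
    {"slide":[0,0,-0.02],"dr":[0,0,0],"claw":0.0},
    {"slide":[0,0,-0.02],"dr":[0,0,0],"claw":0.0},
    {"slide":[0,0,-0.025],"dr":[0,0,0],"claw":0.0},
    {"slide":[0,0,-0.025],"dr":[0,0,0],"claw":0.0},
    {"slide":[0,0,-0.025],"dr":[0,0,0],"claw":0.0},
    {"slide":[0,0,-0.02],"dr":[0,0,0],"claw":0.0},
    {"slide":[0,0,0],"dr":[0,0,0],"claw":0.0},
  ],
)

```text
clock: 4.23
tool_pos: [610.9, 193.3, 247.2]
tcp_rot: [0.723, 0.691, 0.004, 0.002]
ft_force: [1.1, 0.6, -1.8]
gripper_width: 14.7
finger_force: 58.7
```

Run:
```python
from h import *
s=state(); print(s)
c=cap('side'); P=cloud(c); save(c,'s2.png')
Q=P.reshape(-1,3);Q=Q[~np.isnan(Q).any(1)]
q=Q[(Q[:,0]>590)&(Q[:,0]<680)&(Q[:,1]>60)&(Q[:,1]<310)&(Q[:,2]>130)]
print(len(q),q.min(0),q.max(0))
s=state(); print(s['tool_pos'],s['gripper_width'])
plan([425,10,250],Rt(86.8),14,0.0)
```

```text
{'clock': 4.2333, 'joint_pos': array([ 2.26516703e-01,  2.25044914e-01,  1.35352645e+00, -1.10219902e-04,
        1.55366483e+00,  2.72129159e-01]), 'joint_vel': array([-0.00026847,  0.03052301,  0.0616872 ,  0.00063608, -0.07206367,
       -0.00100258]), 'effort': array([-7.00307172e-02, -5.71914124e+01, -4.62127340e+01, -3.13386123e-02,
        1.17059972e+00,  3.66783090e-03]), 'tool_pos': array([610.87714466, 193.29108173, 247.20797333]), 'tcp_rot': array([0.72303955, 0.69079079, 0.00399381, 0.00243685]), 'ft_force': array([ 1.1435003 ,  0.60843492, -1.75135553]), 'wrist_torque': array([ 0.00126795, -0.04911134, -0.00992672]), 'finger_force': 58.67381930351257, 'gripper_width': 14.676713751154155}
4357 [590.0102844   82.34379927 162.76329685] [671.12318228 281.51949802 596.58215977]
[610.10473327 193.12433576 244.03788496] 14.655015405636773
[{"slide": [-0.0137, -0.0126, -0.0005], "dr": [0.02, 0.01, -6.39], "claw": 0.0}, {"slide": [-0.0122, -0.0141, -0.0005], "dr": [0.02, 0.01, -6.39], "claw": 0.0}, {"slide": [-0.0105, -0.0153, -0.0005], "dr": [0.02, 0.01, -6.39], "claw": 0.0}, {
[... 172 characters left out ...]
.0049, -0.0179, -0.0005], "dr": [0.02, 0.01, -6.39], "claw": 0.0}, {"slide": [-0.0029, -0.0184, -0.0005], "dr": [0.02, 0.01, -6.39], "claw": 0.0}, {"slide": [-0.0008, -0.0186, -0.0005], "dr": [0.02, 0.01, -6.39], "claw": 0.0}, {"slide": [0.0012, -0.0186, -0.0005], "dr": [0.02, 0.01, -6.39], "claw": 0.0}, {"slide": [0.0033, -0.0183, -0.0005], "dr": [0.02, 0.01, -6.39], "claw": 0.0}, {"slide": [0.0053, -0.0178, -0.0005], "dr": [0.02, 0.01, -6.39], "claw": 0.0}, {"slide": [0.0073, -0.0171, -0.0005], "dr": [0.02, 0.01, -6.39], "claw": 0.0}, {"slide": [0.0091, -0.0162, -0.0004], "dr": [0.02, 0.01, -6.39], "claw": 0.0}, {"slide": [0.0109, -0.0151, -0.0004], "dr": [0.02, 0.01, -6.39], "claw": 0.0}]
```

View pics/s2.png

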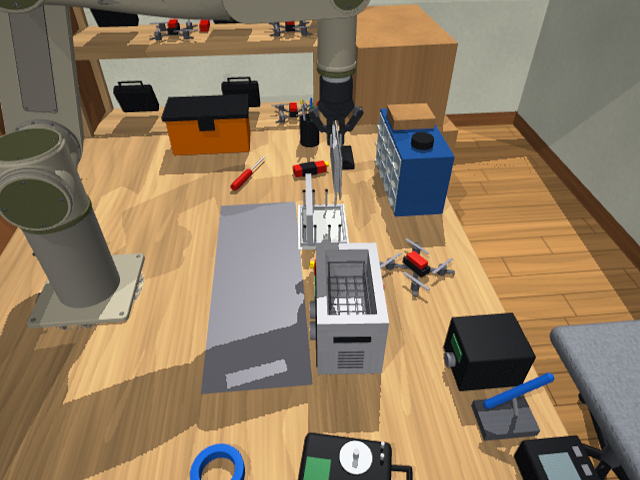

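>>> send_rows(
  steps=[
    {"slide":[-0.0137,-0.0126,-0.0005],"dr":[0,0,-6.39],"claw":0.0},
    {"slide":[-0.0122,-0.0141,-0.0005],"dr":[0,0,-6.39],"claw":0.0},
    {"slide":[-0.0105,-0.0153,-0.0005],"dr":[0,0,-6.39],"claw":0.0},
    {"slide":[-0.0088,-0.0164,-0.0005],"dr":[0,0,-6.39],"claw":0.0},
    {"slide":[-0.0069,-0.0173,-0.0005],"dr":[0,0,-6.39],"claw":0.0},
    {"slide":[-0.0049,-0.0179,-0.0005],"dr":[0,0,-6.39],"claw":0.0},
    {"slide":[-0.0029,-0.0184,-0.0005],"dr":[0,0,-6.39],"claw":0.0},
    {"slide":[-0.0008,-0.0186,-0.0005],"dr":[0,0,-6.39],"claw":0.0},
    {"slide":[0.0012,-0.0186,-0.0005],"dr":[0,0,-6.39],"claw":0.0},
    {"slide":[0.0033,-0.0183,-0.0005],"dr":[0,0,-6.39],"claw":0.0},
    {"slide":[0.0053,-0.0178,-0.0005],"dr":[0,0,-6.39],"claw":0.0},
    {"slide":[0.0073,-0.0171,-0.0005],"dr":[0,0,-6.39],"claw":0.0},
  ],
)

```text
clock: 5.28
tool_pos: [447.9, 35.3, 244.0]
tcp_rot: [0.136, 0.991, -0.0, -0.002]
ft_force: [-0.6, -0.8, -3.2]
gripper_width: 14.2
finger_force: 59.2
```

>>> send_rows(
  steps=[
    {"slide":[0.0091,-0.0162,-0.0004],"dr":[0,0,-6.39],"claw":0.0},
    {"slide":[0.0109,-0.0151,-0.0004],"dr":[0,0,-6.39],"claw":0.0},
    {"slide":[0,0,0],"dr":[-3,0,0],"claw":0.0},
    {"slide":[0,0,0],"dr":[-6,0,0],"claw":0.0},
    {"slide":[0,0,0],"dr":[-6,0,0],"claw":0.0},
    {"slide":[0,0,0],"dr":[-6,0,0],"claw":0.0},
    {"slide":[0,0,0],"dr":[-6,0,0],"claw":0.0},
    {"slide":[0,0,0],"dr":[-6,0,0],"claw":0.0},
    {"slide":[0,0,0],"dr":[-6,0,0],"claw":0.0},
    {"slide":[0,0,0],"dr":[-6,0,0],"claw":0.0},
    {"slide":[0,0,0],"dr":[-3,0,0],"claw":0.0},
    {"slide":[0,0,0],"dr":[0,0,0],"claw":0.0},
  ],
)

```text
clock: 6.28
tool_pos: [421.7, 9.3, 243.6]
tcp_rot: [0.028, 0.912, 0.409, 0.009]
ft_force: [0.4, -0.1, -4.0]
gripper_width: 14.5
finger_force: 59.9
```

Run:
```python
from h import *
s=state(); print(s['clock'],s['joint_pos'],s['tool_pos'],s['gripper_width'],s['finger_force'],s['ft_force'])
print(np.round(T(),3))
c=cap('side'); save(c,'s3.png')
```

```text
6.2833 [-0.67864462 -0.10298603  1.92854222  0.67646108  1.82950224 -2.18627176] [421.73489227   9.29976337 243.5621826 ] 14.475313540368525 59.93803381919861 [ 0.37586492 -0.07314545 -4.00426485]
[[-9.98000e-01  4.40000e-02  3.90000e-02  4.21735e+02]
 [ 5.90000e-02  6.64000e-01  7.46000e-01  9.30000e+00]
 [ 7.00000e-03  7.47000e-01 -6.65000e-01  2.43562e+02]
 [ 0.00000e+00  0.00000e+00  0.00000e+00  1.00000e+00]]
```

View pics/s3.png

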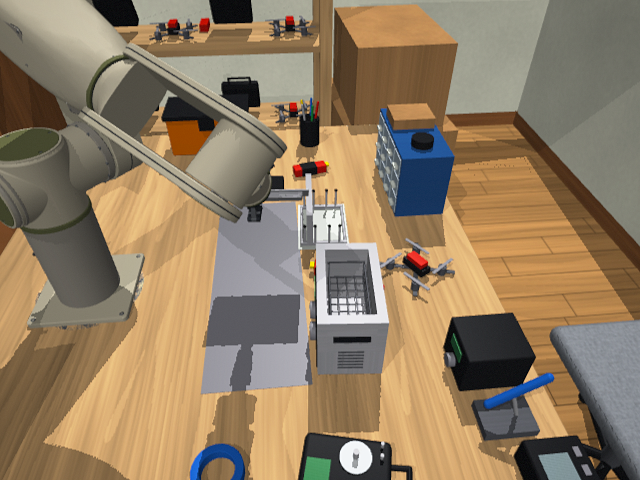

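>>> send_rows(
  steps=[
    {"slide":[0,-0.0187,0.0166],"dr":[0,0,0],"claw":0.0},
    {"slide":[0,-0.0187,0.0166],"dr":[0,0,0],"claw":0.0},
    {"slide":[0,-0.0187,0.0166],"dr":[0,0,0],"claw":0.0},
    {"slide":[0,-0.0187,0.0166],"dr":[0,0,0],"claw":0.0},
    {"slide":[0,-0.0187,0.0166],"dr":[0,0,0],"claw":0.0},
    {"slide":[0,-0.0187,0.0166],"dr":[0,0,0],"claw":0.0},
    {"slide":[0,-0.015,0.0133],"dr":[0,0,0],"claw":0.0},
    {"slide":[0,0,0],"dr":[0,0,0],"claw":0.0},
    {"slide":[0,0,0],"dr":[0,0,0],"claw":0.0},
  ],
)

```text
clock: 7.08
tool_pos: [422.7, 9.3, 76.9]
tcp_rot: [0.025, 0.913, 0.406, 0.01]
ft_force: [0.2, 0.2, -2.1]
gripper_width: 14.6
finger_force: 60.0
```

Run:
```python
from h import *
s=state(); print(s['clock'],s['joint_pos'],s['tool_pos'],s['gripper_width'],s['finger_force'],s['ft_force'])
print(np.round(T(),3))
```

```text
7.0833 [-0.67476558  0.15952031  2.00665995  0.64788979  1.55396017 -2.40151872] [422.68406606   9.31122816  76.91498013] 14.634859412934157 60.031508803367615 [ 0.15997462  0.18624215 -2.06945346]
[[-9.99000e-01  3.70000e-02  3.90000e-02  4.22684e+02]
 [ 5.40000e-02  6.68000e-01  7.42000e-01  9.31100e+00]
 [ 2.00000e-03  7.43000e-01 -6.70000e-01  7.69150e+01]
 [ 0.00000e+00  0.00000e+00  0.00000e+00  1.00000e+00]]
```

>>> send_rows(
  steps=[
    {"slide":[0,-0.0045,0.004],"dr":[0,0,0],"claw":0.0},
    {"slide":[0,-0.0045,0.004],"dr":[0,0,0],"claw":0.0},
    {"slide":[0,-0.0037,0.0033],"dr":[0,0,0],"claw":0.0},
    {"slide":[0,0,0],"dr":[0,0,0],"claw":0.0},
  ],
)

```text
clock: 7.42
tool_pos: [423.1, 8.3, 59.6]
tcp_rot: [0.025, 0.913, 0.406, 0.011]
ft_force: [0.1, -0.1, -3.4]
gripper_width: 14.8
finger_force: 60.0
```

>>> send_rows(
  steps=[
    {"slide":[0,-0.0037,0.0033],"dr":[0,0,0],"claw":0.0},
    {"slide":[0,0,0],"dr":[0,0,0],"claw":0.0},
  ],
)

```text
clock: 7.58
tool_pos: [423.0, 8.4, 54.6]
tcp_rot: [0.025, 0.913, 0.407, 0.011]
ft_force: [-0.9, -0.0, -3.4]
gripper_width: 14.5
finger_force: 60.0
```

>>> send_rows(
  steps=[
    {"slide":[0,-0.0037,0.0033],"dr":[0,0,0],"claw":0.0},
    {"slide":[0,0,0],"dr":[0,0,0],"claw":0.0},
  ],
)

```text
clock: 7.75
tool_pos: [424.0, 7.9, 51.6]
tcp_rot: [0.025, 0.913, 0.407, 0.012]
ft_force: [-2.0, -3.0, 11.2]
gripper_width: 14.8
finger_force: 59.8
```

>>> send_rows(
  steps=[
    {"slide":[0,-0.002,0.0018],"dr":[0,0,0],"claw":0.0},
    {"slide":[0,0,0],"dr":[0,0,0],"claw":0.0},
  ],
)

```text
clock: 7.92
tool_pos: [424.4, 7.3, 50.1]
tcp_rot: [0.024, 0.913, 0.408, 0.012]
ft_force: [-7.1, -9.8, 20.7]
gripper_width: 14.4
finger_force: 63.7
```

>>> send_rows(
  steps=[
    {"slide":[0,0.0022,-0.002],"dr":[0,0,0],"claw":0.0},
    {"slide":[0,0,0],"dr":[0,0,0],"claw":0.022},
    {"slide":[0,0,0],"dr":[0,0,0],"claw":0.03},
    {"slide":[0,0,0],"dr":[0,0,0],"claw":0.04},
    {"slide":[0,0,0],"dr":[0,0,0],"claw":0.05},
    {"slide":[0,0,0],"dr":[0,0,0],"claw":0.05},
    {"slide":[0,0,0],"dr":[0,0,0],"claw":0.05},
  ],
)

```text
clock: 8.5
tool_pos: [423.0, 8.4, 50.2]
tcp_rot: [0.025, 0.913, 0.407, 0.011]
ft_force: [-0.5, -0.5, -1.1]
gripper_width: 49.9
finger_force: 0.5
```

Run:
```python
from h import *
s=state(); print(s['clock'],s['joint_pos'],s['tool_pos'],s['gripper_width'],s['finger_force'],s['ft_force'])
c=cap('side'); cv2.imwrite('pics/s4.png',cv2.resize(c['img'][150:390,150:390,::-1],(600,600),interpolation=cv2.INTER_CUBIC))
```

```text
8.5 [-0.67684078  0.21722441  2.00440851  0.64986313  1.51011558 -2.43656688] [423.00027854   8.44943232  50.19322623] 49.893619427890634 0.5032969184685498 [-0.487056   -0.51335796 -1.10996173]
```

View pics/s4.png

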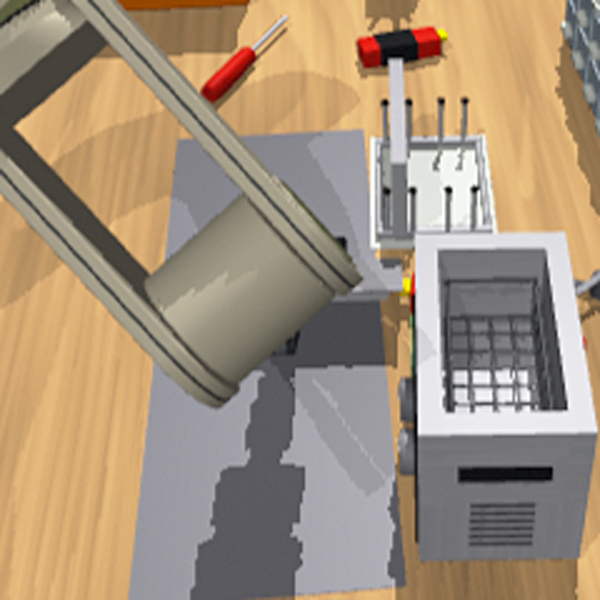

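>>> send_rows(
  steps=[
    {"slide":[0,-0.0045,0.004],"dr":[0,0,0],"claw":0.05},
    {"slide":[0,-0.0045,0.004],"dr":[0,0,0],"claw":0.05},
    {"slide":[0,-0.0067,-0.0074],"dr":[0,0,0],"claw":0.05},
    {"slide":[0,-0.0067,-0.0074],"dr":[0,0,0],"claw":0.05},
    {"slide":[0,-0.0067,-0.0074],"dr":[0,0,0],"claw":0.05},
  ],
)

```text
clock: 8.97
tool_pos: [421.3, -22.6, 38.1]
tcp_rot: [0.025, 0.913, 0.407, 0.011]
ft_force: [-0.3, -0.5, 0.1]
gripper_width: 50.3
finger_force: 0.0
```

>>> send_rows(
  steps=[
    {"slide":[0,-0.0067,-0.0074],"dr":[0,0,0],"claw":0.05},
    {"slide":[0,-0.0067,-0.0074],"dr":[0,0,0],"claw":0.05},
    {"slide":[0,0,0],"dr":[0,0,0],"claw":0.05},
  ],
)

```text
clock: 9.22
tool_pos: [421.1, -44.1, 38.5]
tcp_rot: [0.026, 0.913, 0.406, 0.012]
ft_force: [0.8, -0.2, 0.4]
gripper_width: 49.8
finger_force: 0.0
```

Run:
```python
from h import *
s=state(); print(s['clock'],s['joint_pos'],s['tool_pos'],s['gripper_width'],s['finger_force'],s['ft_force'])
c=cap('top'); P=cloud(c); 
print(cams.find_in('lid',c)[:2])
Q=P.reshape(-1,3);Q=Q[~np.isnan(Q).any(1)]
q=Q[(Q[:,0]>290)&(Q[:,0]<540)&(Q[:,1]>-80)&(Q[:,1]<130)]
for lo,hi in((8,24),(24,38),(38,60),(60,90),(90,400)): 
    r=q[(q[:,2]>lo)&(q[:,2]<hi)]; print(lo,len(r),len(r) and (r.min(0),r.max(0)))
```

```text
9.2167 [-0.75963642  0.3040062   1.9252018   0.60300535  1.53980994 -2.49430601] [421.0788872  -44.12315345  38.49123229] 49.80993788186548 0.0 [ 0.84321376 -0.22790458  0.4127133 ]
[{'bbox': [282.0, 250.9, 324.7, 326.3], 'p': 0.62}]
8 2667 (array([303.1118879, -79.6846993,   8.1560809]), array([539.95346768, 127.58322338,  23.979528  ]))
24 57 (array([377.20552241, -78.64665178,  24.00516125]), array([539.24069357, 128.1835654 ,  36.28528614]))
38 209 (array([385.37562659, -77.74484865,  40.62978565]), array([539.53361573, 127.23961901,  58.3625282 ]))
60 96 (array([412.1218375 , -79.61594276,  61.28800214]), array([539.8660253 , 128.99770231,  89.64256754]))
90 216 (array([404.01320184, -79.87820444,  90.27955249]), array([539.79564514, 129.99233517, 168.17378766]))
```

Run:
```python
from h import *
M=T(); M2=M.copy(); M2[2,3]+=60; M2[1,3]-=15
plan([421,35,230],Rt(86.8),11,0.06,M2)
```

```text
[{"slide": [0.0004, 0.0145, -0.0018], "dr": [4.36, 0.0, -0.0], "claw": 0.06}, {"slide": [0.0004, 0.0143, -0.0029], "dr": [4.36, 0.0, -0.0], "claw": 0.06}, {"slide": [0.0004, 0.0141, -0.004], "dr": [4.36, 0.0, -0.0], "claw": 0.06}, {"slide": [0.0004, 0.0137, -0.005], "dr": [4.36, 0.0, -0.0], "claw": 0.06}, {"slide": [0.0004, 0.0133, -0.0061], "dr": [4.36, 0.0, -0.0], "claw": 0.06}, {"slide": [0.0004, 0.0128, -0.007], "dr": [4.36, 0.0, -0.0], "claw": 0.06}, {"slide": [0.0004, 0.0122, -0.008], "dr": [4.36, 0.0, -0.0], "claw": 0.06}, {"slide": [0.0004, 0.0116, -0.0089], "dr": [4.36, 0.0, -0.0], "claw": 0.06}, {"slide": [0.0004, 0.0109, -0.0098], "dr": [4.36, 0.0, -0.0], "claw": 0.06}, {"slide": [0.0004, 0.0101, -0.0106], "dr": [4.36, 0.0, -0.0], "claw": 0.06}, {"slide": [0.0004, 0.0093, -0.0113], "dr": [4.36, 0.0, -0.0], "claw": 0.06}]
```

>>> send_rows(
  steps=[
    {"slide":[0,0.01,-0.025],"dr":[0,0,0],"claw":0.05},
    {"slide":[0,0.018,-0.017],"dr":[0,0,0],"claw":0.05},
    {"slide":[0,0.008,-0.007],"dr":[0,0,0],"claw":0.05},
  ],
)

```text
clock: 9.57
tool_pos: [420.6, -54.5, 100.1]
tcp_rot: [0.025, 0.913, 0.406, 0.012]
ft_force: [0.2, -0.4, 0.4]
gripper_width: 50.0
finger_force: 0.0
```

>>> send_rows(
  steps=[
    {"slide":[0,0.0145,-0.0018],"dr":[4.36,0,0],"claw":0.06},
    {"slide":[0,0.0143,-0.0029],"dr":[4.36,0,0],"claw":0.06},
    {"slide":[0,0.0141,-0.004],"dr":[4.36,0,0],"claw":0.06},
    {"slide":[0,0.0137,-0.005],"dr":[4.36,0,0],"claw":0.06},
    {"slide":[0,0.0133,-0.0061],"dr":[4.36,0,0],"claw":0.06},
    {"slide":[0,0.0128,-0.007],"dr":[4.36,0,0],"claw":0.06},
    {"slide":[0,0.0122,-0.008],"dr":[4.36,0,0],"claw":0.06},
    {"slide":[0,0.0116,-0.0089],"dr":[4.36,0,0],"claw":0.06},
    {"slide":[0,0.0109,-0.0098],"dr":[4.36,0,0],"claw":0.06},
    {"slide":[0,0.0101,-0.0106],"dr":[4.36,0,0],"claw":0.06},
    {"slide":[0,0.0093,-0.0113],"dr":[4.36,0,0],"claw":0.06},
    {"slide":[0,0,0],"dr":[0,0,0],"claw":0.06},
  ],
)

```text
clock: 10.57
tool_pos: [425.8, 41.6, 232.4]
tcp_rot: [0.025, 1.0, -0.001, 0.003]
ft_force: [0.1, 0.3, 1.2]
gripper_width: 60.1
finger_force: 0.0
```

```bash
cat > g.py <<'E'
from h import *
def go():
    s=state(); print(s['clock'],np.round(s['joint_pos'],2),np.round(s['tool_pos'],1)); print(np.round(T(),3))
    c=cap('wrist'); P=cloud(c)
    Q=P.reshape(-1,3);Q=Q[~np.isnan(Q).any(1)]
    q=Q[(Q[:,0]>270)&(Q[:,0]<525)&(Q[:,1]>-80)&(Q[:,1]<150)]
    for lo,hi in((10,22),(46,60)):
        r=q[(q[:,2]>lo)&(q[:,2]<hi)]; print(lo,len(r),np.median(r,0),cv2.minAreaRect(r[:,:2].astype(np.float32)))
        A=np.c_[r[:,:2],np.ones(len(r))]; print('plane',np.linalg.lstsq(A,r[:,2],rcond=None)[0])
        if lo>40: k=np.polyfit(r[:,0],r[:,1],1); print('axis az',np.degrees(np.arctan(k[0])),r.min(0),r.max(0))
    return c
c=go(); save(c,'w5.png')
E
python3 g.py
```

```text
10.5667 [-0.02 -0.36  1.94 -0.    1.56 -1.54] [425.8  41.6 232.4]
[[-9.99000e-01  4.90000e-02  5.00000e-03  4.25757e+02]
 [ 4.90000e-02  9.99000e-01 -2.00000e-03  4.16380e+01]
 [-5.00000e-03 -2.00000e-03 -1.00000e+00  2.32385e+02]
 [ 0.00000e+00  0.00000e+00  0.00000e+00  1.00000e+00]]
10 17088 [412.78618313  22.53134686  15.63841866] ((425.0675964355469, 52.589473724365234), (199.82228088378906, 193.4921417236328), 0.0017058950616046786)
plane [ 4.79799997e-04 -3.85153409e-04  1.56345449e+01]
46 1427 [426.7298506   18.64522528  51.3103623 ] ((429.47540283203125, 18.07413101196289), (15.505232810974121, 93.55402374267578), 86.3729248046875)
plane [ 3.43236842e-03 -5.86954186e-03  4.98763470e+01]
axis az -3.391823190217392 [382.60758806   8.2569044   47.03577345] [476.44839145  28.54401109  53.94910077]
```

View pics/w5.png

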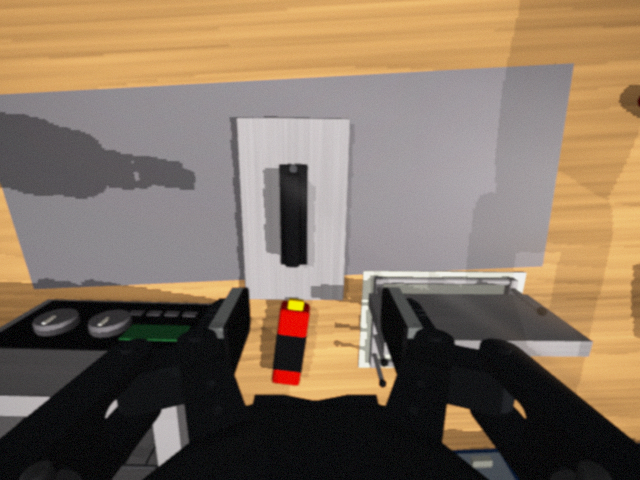

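>>> send_rows(
  steps=[
    {"slide":[-0.0047,-0.0234,0.01],"dr":[0,0,0.7],"claw":0.06},
    {"slide":[0,0,0.036],"dr":[0,0,0],"claw":0.06},
    {"slide":[0,0,0.036],"dr":[0,0,0],"claw":0.06},
    {"slide":[0,0,0.036],"dr":[0,0,0],"claw":0.06},
    {"slide":[0,0,0.03],"dr":[0,0,0],"claw":0.06},
    {"slide":[0,0,0.025],"dr":[0,0,0],"claw":0.06},
    {"slide":[0,0,0.02],"dr":[0,0,0],"claw":0.06},
    {"slide":[0,0,0.01],"dr":[0,0,0],"claw":0.06},
    {"slide":[0,0,0],"dr":[0,0,0],"claw":0.06},
    {"slide":[0,0,0],"dr":[0,0,0],"claw":0.06},
  ],
)

```text
clock: 11.45
tool_pos: [427.6, 14.2, 26.2]
tcp_rot: [0.034, 0.999, 0.001, -0.001]
ft_force: [0.1, 0.1, 0.4]
gripper_width: 60.0
finger_force: 0.0
```

```bash
python3 -c "
from h import *
s=state(); print(s['clock'],s['joint_pos'],s['tool_pos'],s['ft_force']);print(np.round(T(),4))"
```

```text
11.45 [-8.78841864e-02 -1.30972330e-01  2.14509724e+00  1.39472307e-03
  1.12915604e+00 -1.59106640e+00] [427.55476799  14.18778022  26.21437072] [0.06461133 0.07194412 0.43331787]
[[-9.977000e-01  6.820000e-02 -1.600000e-03  4.275548e+02]
 [ 6.820000e-02  9.977000e-01  1.400000e-03  1.418780e+01]
 [ 1.700000e-03  1.300000e-03 -1.000000e+00  2.621440e+01]
 [ 0.000000e+00  0.000000e+00  0.000000e+00  1.000000e+00]]
```

>>> send_rows(
  steps=[
    {"slide":[0,0.0035,0.001],"dr":[0,0,0],"claw":0.06},
    {"slide":[0,0,0],"dr":[0,0,0],"claw":0.03},
    {"slide":[0,0,0],"dr":[0,0,0],"claw":0.02},
    {"slide":[0,0,0],"dr":[0,0,0],"claw":0.0},
    {"slide":[0,0,0],"dr":[0,0,0],"claw":0.0},
    {"slide":[0,0,0],"dr":[0,0,0],"claw":0.0},
    {"slide":[0,0,0],"dr":[0,0,0],"claw":0.0},
  ],
)

```text
clock: 12.03
tool_pos: [429.4, 18.1, 26.6]
tcp_rot: [0.033, 0.999, 0.0, 0.001]
ft_force: [-0.4, 0.9, 6.9]
gripper_width: 15.1
finger_force: 60.2
```

>>> send_rows(
  steps=[
    {"slide":[0,0,-0.01],"dr":[0,0,0],"claw":0.0},
    {"slide":[0,0,-0.025],"dr":[0,0,0],"claw":0.0},
    {"slide":[0,0,-0.03],"dr":[0,0,0],"claw":0.0},
    {"slide":[0,0,-0.035],"dr":[0,0,0],"claw":0.0},
    {"slide":[0,0,-0.035],"dr":[0,0,0],"claw":0.0},
    {"slide":[0,0,-0.035],"dr":[0,0,0],"claw":0.0},
    {"slide":[0,0,-0.035],"dr":[0,0,0],"claw":0.0},
    {"slide":[0,0,-0.035],"dr":[0,0,0],"claw":0.0},
    {"slide":[0,0,-0.02],"dr":[0,0,0],"claw":0.0},
    {"slide":[0,0,0],"dr":[0,0,0],"claw":0.0},
  ],
)

```text
clock: 12.87
tool_pos: [430.3, 17.8, 291.6]
tcp_rot: [0.034, 0.999, 0.0, 0.004]
ft_force: [0.6, -1.1, -3.1]
gripper_width: 15.0
finger_force: 59.1
```

```bash
cat > r.py <<'E'
from h import *
for n in('top','side'):
    c=cap(n); P=cloud(c); Q=P.reshape(-1,3);Q=Q[~np.isnan(Q).any(1)]
    Q=Q[(Q[:,0]>500)&(Q[:,0]<690)&(Q[:,1]>-330)&(Q[:,1]<-50)]
    r=Q[(Q[:,2]>158)&(Q[:,2]<172)]; print(n,len(r),np.median(r[:,2]),cv2.minAreaRect(r[:,:2].astype(np.float32)))
    # mouth: holes inside
    C=np.array([594.5,-187]); a=np.radians(-4.3); ex=np.array([np.cos(a),np.sin(a)]); ey=np.array([-ex[1],ex[0]])
    uv=np.c_[(r[:,:2]-C)@ex,(r[:,:2]-C)@ey]
    for nm,m,k in(('x-',(abs(uv[:,1])<70)&(uv[:,0]<0),0),('x+',(abs(uv[:,1])<70)&(uv[:,0]>0),0),('y-',(abs(uv[:,0])<35)&(uv[:,1]<0),1),('y+',(abs(uv[:,0])<35)&(uv[:,1]>0),1)):
        if m.sum()>5: print(nm,m.sum(),np.round(np.percentile(uv[m,k],[0,2,5,95,98,100]),1))
s=state(); print(s['clock'],s['joint_pos'],s['tool_pos'],s['gripper_width'],s['ft_force'])
E
python3 r.py
```

```text
top 1691 165.04030891518255 ((595.0198974609375, -188.2510223388672), (221.23580932617188, 131.807373046875), 85.56533813476562)
x- 413 [-65.3 -64.5 -64.2 -46.2 -45.4 -44. ]
x+ 403 [45.7 46.3 46.7 64.9 65.5 66.5]
y- 214 [-111.8 -110.5 -109.9  -90.7  -90.4  -89.3]
y+ 157 [ 89.3  89.8  90.1 108.6 109.1 109.4]
side 2615 165.88227339010473 ((593.5946655273438, -187.16574096679688), (224.4475860595703, 130.1423797607422), 85.73383331298828)
x- 494 [-65.9 -65.6 -65.1 -47.8 -47.3 -46.8]
x+ 521 [44.7 45.  45.1 63.2 63.7 64.2]
y- 443 [-112.5 -110.7 -110.1  -90.6  -89.3  -87.7]
y+ 288 [ 87.5  88.5  89.2 108.  109.4 111.3]
12.9667 [-7.84168655e-02 -3.63671896e-01  1.84609655e+00  7.47766320e-04
  1.65833183e+00 -1.58205416e+00] [428.41414281  17.96647767 285.74161729] 14.382344665887588 [-0.46474364 -0.98562479 -4.93017097]
```

```bash
python3 -c "
from h import *
plan([594.3,-187.9,240],Rt(-4.35),15,0.0)"
```

```text
[{"slide": [-0.012, -0.013, 0.0031], "dr": [0.0, 0.0, 6.03], "claw": 0.0}, {"slide": [-0.0132, -0.0116, 0.0031], "dr": [0.0, 0.0, 6.03], "claw": 0.0}, {"slide": [-0.0144, -0.0102, 0.0031], "dr": [0.0, 0.0, 6.03], "claw": 0.0}, {"slide": [-0.0154, -0.0086, 0.0031], "dr": [0.0, 0.0, 6.03], "claw": 0.0}, {"slide": [-0.0162, -0.0069, 0.0031], "dr": [0.0, 0.0, 6.03], "claw": 0.0}, {"slide": [-0.0168, -0.0052, 0.0031], "dr": [0.0, 0.0, 6.03], "claw": 0.0}, {"slide": [-0.0173, -0.0034, 0.0031], "dr": [0.0, 0.0, 6.03], "claw": 0.0}, {"slide": [-0.0176, -0.0016, 0.0031], "dr": [0.0, 0.0, 6.03], "claw": 0.0}, {"slide": [-0.0176, 0.0003, 0.0031], "dr": [0.0, 0.0, 6.03], "claw": 0.0}, {"slide": [-0.0175, 0.0021, 0.0031], "dr": [0.0, 0.0, 6.03], "claw": 0.0}, {"slide": [-0.0172, 0.004, 0.0031], "dr": [0.0, 0.0, 6.03], "claw": 0.0}, {"slide": [-0.0167, 0.0058, 0.0031], "dr": [0.0, 0.0, 6.03], "claw": 0.0}, {"slide": [-0.016, 0.0075, 0.0031], "dr": [0.0, 0.0, 6.03], "claw": 0.0}, {"slide": [-0.0151, 0.0091, 0.0031], "dr": [0.0, 0.0, 6.03], "claw": 0.0}, {"slide": [-0.014, 0.0107, 0.0031], "dr": [0.0, 0.0, 6.03], "claw": 0.0}]
```

>>> send_rows(
  steps=[
    {"slide":[-0.012,-0.013,0.003],"dr":[0,0,6.03],"claw":0.0},
    {"slide":[-0.0132,-0.0116,0.003],"dr":[0,0,6.03],"claw":0.0},
    {"slide":[-0.0144,-0.0102,0.003],"dr":[0,0,6.03],"claw":0.0},
    {"slide":[-0.0154,-0.0086,0.003],"dr":[0,0,6.03],"claw":0.0},
    {"slide":[-0.0162,-0.0069,0.003],"dr":[0,0,6.03],"claw":0.0},
    {"slide":[-0.0168,-0.0052,0.003],"dr":[0,0,6.03],"claw":0.0},
    {"slide":[-0.0173,-0.0034,0.003],"dr":[0,0,6.03],"claw":0.0},
    {"slide":[-0.0176,-0.0016,0.003],"dr":[0,0,6.03],"claw":0.0},
    {"slide":[-0.0176,0.0003,0.003],"dr":[0,0,6.03],"claw":0.0},
    {"slide":[-0.0175,0.0021,0.003],"dr":[0,0,6.03],"claw":0.0},
    {"slide":[-0.0172,0.004,0.003],"dr":[0,0,6.03],"claw":0.0},
    {"slide":[-0.0167,0.0058,0.003],"dr":[0,0,6.03],"claw":0.0},
  ],
)

```text
clock: 13.97
tool_pos: [559.9, -147.0, 245.7]
tcp_rot: [0.619, 0.785, -0.001, -0.003]
ft_force: [-0.2, 0.7, -2.4]
gripper_width: 15.0
finger_force: 59.0
```

>>> send_rows(
  steps=[
    {"slide":[-0.016,0.0075,0.003],"dr":[0,0,6.03],"claw":0.0},
    {"slide":[-0.0151,0.0091,0.003],"dr":[0,0,6.03],"claw":0.0},
    {"slide":[-0.014,0.0107,0.003],"dr":[0,0,6.03],"claw":0.0},
    {"slide":[0,0,0],"dr":[0,0,0],"claw":0.0},
    {"slide":[0,0,0],"dr":[0,0,0],"claw":0.0},
    {"slide":[0,0,0],"dr":[0,0,0],"claw":0.0},
  ],
)

```text
clock: 14.47
tool_pos: [593.2, -187.2, 238.2]
tcp_rot: [0.732, 0.681, -0.0, -0.002]
ft_force: [0.6, 0.0, -2.9]
gripper_width: 14.7
finger_force: 59.4
```

```bash
cat > k.py <<'E'
from h import *
import sys
def edges(r,C,a,hx,hy):
    "fit the four outer borders of a rectangle's points"
    ex=np.array([np.cos(a),np.sin(a)]); ey=np.array([-ex[1],ex[0]])
    uv=np.c_[(r[:,:2]-C)@ex,(r[:,:2]-C)@ey]; out=[]
    return uv
s=state(); M=T(s); print(s['clock'],s['joint_pos'],np.round(s['tool_pos'],1),'az',np.degrees(np.arctan2(M[1,1],M[0,1])),M[:3,2],s['ft_force'])
zl=s['tool_pos'][2]-14.6+4
for n in('top','side'):
    c=cap(n); P=cloud(c); Q=P.reshape(-1,3);Q=Q[~np.isnan(Q).any(1)]
    Q=Q[(Q[:,0]>500)&(Q[:,0]<690)&(Q[:,1]>-330)&(Q[:,1]<-50)]
    r=Q[abs(Q[:,2]-zl)<7]; print(n,'lid',zl,len(r),np.median(r,0),cv2.minAreaRect(r[:,:2].astype(np.float32)))
    A=np.c_[r[:,:2],np.ones(len(r))]; print('plane',np.linalg.lstsq(A,r[:,2],rcond=None)[0])
    if zl-165>20: r=Q[abs(Q[:,2]-165)<7]; print(n,'cleaner',len(r),cv2.minAreaRect(r[:,:2].astype(np.float32)))
E
python3 k.py
```

```text
14.4667 [-3.88676366e-01  1.90895606e-01  1.40869851e+00  9.36725130e-04
  1.54623455e+00 -3.15786191e-01] [ 593.2 -187.2  238.2] az -4.177495091957123 [-0.00356515  0.00247188 -0.99999059] [ 0.64392165  0.02973258 -2.88206423]
top lid 227.5896680691317 1879 [ 577.10825051 -176.68547046  227.77432104] ((593.5003051757812, -188.99746704101562), (202.78900146484375, 116.49884033203125), 85.71925354003906)
plane [-4.99174388e-03  3.32255165e-03  2.31322077e+02]
top cleaner 690 ((594.60546875, -181.0767364501953), (207.0087890625, 129.22247314453125), 85.24349212646484)
side lid 227.5896680691317 3397 [ 581.29767994 -229.44945094  229.25977265] ((592.0691528320312, -189.1317138671875), (206.78965759277344, 115.99339294433594), 86.00055694580078)
plane [-3.58283637e-03  5.21804753e-03  2.32600546e+02]
side cleaner 1334 ((593.2199096679688, -186.58546447753906), (223.95472717285156, 129.72857666015625), 86.21195983886719)
```

>>> send_rows(
  steps=[
    {"slide":[0.0013,0.0013,0.005],"dr":[-0.2,-0.15,0.2],"claw":0.0},
    {"slide":[0,0,0.01],"dr":[0,0,0],"claw":0.0},
    {"slide":[0,0,0.01],"dr":[0,0,0],"claw":0.0},
    {"slide":[0,0,0.007],"dr":[0,0,0],"claw":0.0},
    {"slide":[0,0,0.004],"dr":[0,0,0],"claw":0.0},
    {"slide":[0,0,0],"dr":[0,0,0],"claw":0.0},
    {"slide":[0,0,0],"dr":[0,0,0],"claw":0.0},
    {"slide":[0,0,0],"dr":[0,0,0],"claw":0.0},
  ],
)

```text
clock: 15.23
tool_pos: [596.2, -187.0, 204.9]
tcp_rot: [0.734, 0.679, 0.001, 0.002]
ft_force: [0.0, 0.3, -3.2]
gripper_width: 14.8
finger_force: 59.5
```

```bash
python3 k.py
```

```text
15.2333 [-3.85548565e-01  2.05185547e-01  1.45325387e+00 -7.94591886e-04
  1.47858971e+00 -3.06925739e-01] [ 596.2 -187.   204.9] az -4.500416341526318 [ 0.00393099 -0.00244933 -0.99998927] [ 0.04603459  0.30760973 -3.23933091]
top lid 194.25819011449894 1753 [ 580.33958422 -175.13946028  194.44512309] ((596.3482055664062, -188.9630126953125), (202.63702392578125, 116.22013092041016), 85.56079864501953)
plane [ 5.24301390e-03 -2.25676029e-03  1.91014519e+02]
top cleaner 548 ((594.9395751953125, -176.271240234375), (198.06549072265625, 129.67759704589844), 85.13597869873047)
side lid 194.25819011449894 3285 [ 584.35354946 -230.06451864  195.54335649] ((594.912353515625, -190.44085693359375), (204.95204162597656, 116.27083587646484), 85.7028579711914)
plane [4.65071020e-03 4.65111776e-04 1.93002424e+02]
side cleaner 1207 ((593.0718383789062, -187.75027465820312), (223.35763549804688, 129.6298828125), 86.24063873291016)
```

>>> send_rows(
  steps=[
    {"slide":[0.0012,-0.0013,0.003],"dr":[0.12,0.1,0],"claw":0.0},
    {"slide":[0,0,0.003],"dr":[0,0,0],"claw":0.0},
    {"slide":[0,0,0],"dr":[0,0,0],"claw":0.0},
    {"slide":[0,0,0],"dr":[0,0,0],"claw":0.0},
    {"slide":[0,0,0],"dr":[0,0,0],"claw":0.0},
    {"slide":[0,0,0],"dr":[0,0,0],"claw":0.0},
  ],
)

```text
clock: 15.83
tool_pos: [594.8, -185.6, 198.5]
tcp_rot: [0.734, 0.679, 0.0, 0.001]
ft_force: [-0.0, -0.4, -2.9]
gripper_width: 14.8
finger_force: 59.5
```

```bash
python3 k.py
```

```text
15.8333 [-3.84904278e-01  2.06894455e-01  1.46291680e+00  2.31740708e-04
  1.47024764e+00 -3.06383360e-01] [ 594.8 -185.6  198.5] az -4.500229192435233 [ 1.50810647e-03 -3.62178119e-04 -9.99998797e-01] [-0.00405936 -0.42950101 -2.94770283]
top lid 187.92519901355323 1732 [ 578.87357791 -174.07795553  188.2042307 ] ((594.8190307617188, -187.70040893554688), (202.89846801757812, 116.17044067382812), 85.30780792236328)
plane [ 4.60358192e-04 -7.04718842e-04  1.87791963e+02]
top cleaner 471 ((594.837158203125, -187.07443237304688), (219.3874053955078, 131.5741424560547), 84.77870178222656)
side lid 187.92519901355323 3252 [ 582.63976053 -228.8886754   188.90363401] ((593.31982421875, -187.383056640625), (207.0908660888672, 115.83238983154297), 85.67586517333984)
plane [1.08783173e-03 2.63564757e-03 1.88981557e+02]
side cleaner 1202 ((593.72509765625, -187.81988525390625), (220.8728790283203, 130.52682495117188), 85.75455474853516)
```

>>> send_rows(
  steps=[
    {"slide":[0,0,0.004],"dr":[0,0,0],"claw":0.0},
    {"slide":[0,0,0.003],"dr":[0,0,0],"claw":0.0},
    {"slide":[0,0,0.003],"dr":[0,0,0],"claw":0.0},
    {"slide":[0,0,0],"dr":[0,0,0],"claw":0.0},
  ],
)

```text
clock: 16.27
tool_pos: [594.2, -185.4, 187.1]
tcp_rot: [0.734, 0.679, 0.0, -0.0]
ft_force: [0.2, 0.6, -3.7]
gripper_width: 14.8
finger_force: 59.5
```

>>> send_rows(
  steps=[
    {"slide":[0,0,0.003],"dr":[0,0,0],"claw":0.0},
    {"slide":[0,0,0],"dr":[0,0,0],"claw":0.0},
  ],
)

```text
clock: 16.43
tool_pos: [594.5, -185.5, 184.7]
tcp_rot: [0.734, 0.679, 0.0, 0.0]
ft_force: [-0.9, -0.0, -3.4]
gripper_width: 14.9
finger_force: 59.5
```

Plug is entering without contact force; continue.

>>> send_rows(
  steps=[
    {"slide":[0,0,0.002],"dr":[0,0,0],"claw":0.0},
    {"slide":[0,0,0.001],"dr":[0,0,0],"claw":0.0},
    {"slide":[0,0,0],"dr":[0,0,0],"claw":0.0},
  ],
)

```text
clock: 16.68
tool_pos: [594.7, -185.5, 182.1]
tcp_rot: [0.734, 0.679, 0.0, 0.0]
ft_force: [-0.5, -0.2, -2.7]
gripper_width: 14.8
finger_force: 59.5
```

>>> send_rows(
  steps=[
    {"slide":[0,0,0.0015],"dr":[0,0,0],"claw":0.0},
    {"slide":[0,0,0],"dr":[0,0,0],"claw":0.0},
  ],
)

```text
clock: 16.85
tool_pos: [594.7, -185.6, 180.7]
tcp_rot: [0.734, 0.679, 0.0, 0.0]
ft_force: [0.3, 0.6, -4.3]
gripper_width: 15.1
finger_force: 59.5
```

>>> send_rows(
  steps=[
    {"slide":[0,0,0.0012],"dr":[0,0,0],"claw":0.0},
    {"slide":[0,0,0],"dr":[0,0,0],"claw":0.0},
  ],
)

```text
clock: 17.02
tool_pos: [594.8, -185.6, 179.7]
tcp_rot: [0.734, 0.679, 0.0, 0.001]
ft_force: [0.6, -0.8, -1.9]
gripper_width: 15.0
finger_force: 59.5
```

>>> send_rows(
  steps=[
    {"slide":[0,0,0.001],"dr":[0,0,0],"claw":0.0},
    {"slide":[0,0,0],"dr":[0,0,0],"claw":0.0},
  ],
)

```text
clock: 17.18
tool_pos: [594.9, -185.7, 179.6]
tcp_rot: [0.734, 0.679, 0.001, 0.001]
ft_force: [-2.4, 1.0, 3.0]
gripper_width: 14.7
finger_force: 60.2
```

Contact at exactly home height. Release gently and rise.

>>> send_rows(
  steps=[
    {"slide":[0,0,0],"dr":[0,0,0],"claw":0.02},
    {"slide":[0,0,0],"dr":[0,0,0],"claw":0.03},
    {"slide":[0,0,0],"dr":[0,0,0],"claw":0.045},
    {"slide":[0,0,0],"dr":[0,0,0],"claw":0.05},
    {"slide":[0,0,0],"dr":[0,0,0],"claw":0.05},
    {"slide":[0,0,-0.01],"dr":[0,0,0],"claw":0.05},
    {"slide":[0,0,-0.02],"dr":[0,0,0],"claw":0.05},
    {"slide":[0,0,-0.03],"dr":[0,0,0],"claw":0.05},
    {"slide":[0,0,-0.035],"dr":[0,0,0],"claw":0.05},
    {"slide":[0,0,-0.035],"dr":[0,0,0],"claw":0.05},
    {"slide":[0,0,0],"dr":[0,0,0],"claw":0.05},
    {"slide":[0,0,0],"dr":[0,0,0],"claw":0.05},
  ],
)

```text
clock: 18.18
tool_pos: [596.1, -186.1, 313.4]
tcp_rot: [0.734, 0.679, 0.002, 0.004]
ft_force: [0.3, -0.3, -1.1]
gripper_width: 49.9
finger_force: 0.0
```

Run:
```python
from h import *
print(state()['tool_pos'],state()['clock'],state()['finger_force'])
for n in('side','wrist'):
    c=cap(n)
    if n=='side': save(c,'s9.png')
    P=cloud(c); Q=P.reshape(-1,3);Q=Q[~np.isnan(Q).any(1)]
    r=Q[(abs(Q[:,0]-594)<55)&(abs(Q[:,1]+187)<95)&(abs(Q[:,2]-169)<12)]
    A=np.c_[r[:,:2]-[594,-187],np.ones(len(r))]; print(n,len(r),'plane',np.linalg.lstsq(A,r[:,2],rcond=None)[0],np.median(r[:,2]))
    t=Q[(Q[:,0]<575)&(Q[:,0]>500)&(abs(Q[:,1]-193)<110)&(abs(Q[:,2]-107)<7)]
    if len(t): print('tray',cv2.minAreaRect(t[:,:2].astype(np.float32)))
```

```text
[ 596.0990399  -186.14847755  313.3571982 ] 18.1833 0.0
side 3462 plane [-4.02482016e-03  2.06306575e-04  1.70383725e+02] 170.1990213289971
tray ((541.2034301757812, 193.833984375), (194.34820556640625, 15.975543975830078), 86.8542709350586)
wrist 23444 plane [2.96608896e-03 7.68060544e-04 1.68758689e+02] 168.51643857681552
```

View pics/s9.png

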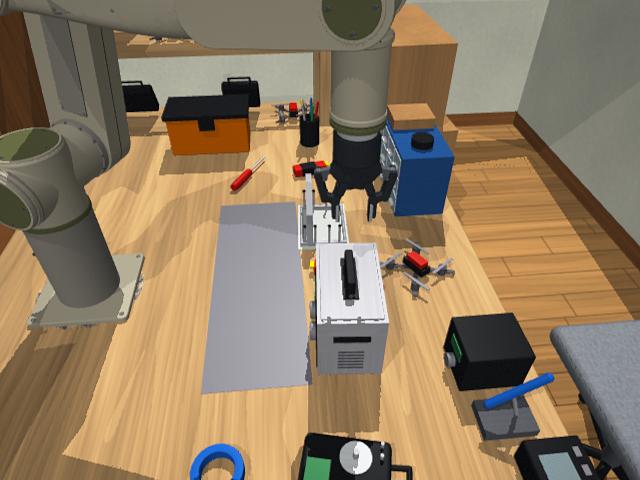

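The lid sits level on the cleaner (px 350,280) with its flange top at about 169 mm, which is home. The gripper is clear and the tray has not moved.

```bash
python3 -c "
from bench import workorder; print(workorder.job_done())"
```

```text
the job is handed in; nothing more can be done
None
```

The lid is home and level in the cleaner's tank mouth, grip up and released; it was first laid flat on the bench and let go, the tray measured unmoved, and the job is handed in (no verdict was shown).

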